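Carry the hanging drinks tray to its stand

ROBOT

A 7-joint arm with a two-finger parallel gripper is mounted at the origin on the work surface. World frame = base frame: x ahead of the robot, y to its left, z up, the work surface at z = 0. Lengths are in m, angles in rad, forces in N, time in s.
With the tool pointing down it reaches from about 0.4 to 0.85 m from the base axis. Payload 10.4 kg.
Tool frame: the origin (TCP) lies at the very end of the fingers, on their centre line; the grasp point (between the pads) lies 19 mm behind it; z points along the fingers, y is the line along which they close (so a half turn about z gives the same grasp; the last joint's range is limited). The gripper opens to 87 mm and grips with 3 to 60 N. Pads are 19 mm wide; open, the fingers measure 117 mm over their backs; the gripper's body (75 mm by 190 mm) begins 51 mm behind the grasp point.
Start: joints at [1.316, 0.332, -0.065, 1.46, 0.022, 1.35, -0.088], TCP at [0.144, -0.608, 0.223] pointing down, gripper open.
Joint ranges: [-2.6, 2.6], [-0.5, 2.12], [-1.47, 1.34], [0.16, 2.42], [-1.27, 4.41], [0.06, 2.06], [-2.6, 2.6]. Speed limits (rad/s): [2.22, 2.22, 2.79, 2.79, 3.14, 3.14, 3.14].

INTERFACE

Orientations are given as a unit quaternion [x, y, z, w].
In Python, from bench import * gives the robot as it stands.
- The arm moves only by the tool carry_out, never from a script. Its argument "deltas" is a list of rows, each an object with "hand": the finger opening in mm, from 0 to 87; "dp": the shift along the tool's x, y, z each as a share of 250 mm, from -1 to 1, a list of three; "spin": the turn about the tool's z as a share of pi rad, from -1 to 1. In form: [{"hand": hand, "dp": [dx, dy, dz], "spin": spin}, ...]. A call has 1 to 20 rows; each row is the pose to reach, as a shift and turn from the pose commanded when the call began, along the tool's axes at that moment, turning the shorter way round; what a row does not reach only later rows make up. A row lasts 1/10 s, in which the tool goes at most 50 mm and 8.59 degrees, less where a joint would pass 70% of its speed; a pose out of reach is approached as far as the arm can. A call with a number of a shift or a turn outside -1 to 1 is refused whole. A call with a gripper value outside its range is refused whole. The fingers move at their own pace and stop on an object; "force" is the grip in N (left out, the last holds). Time passes only in rows, so rows that repeat a pose let the fingers close. It gives the time, the measured TCP pose, the force, the opening and the grip force at its end, in the units of the state.
- read_state(): the state, without advancing time (a new reading comes with each control period).
- camera(name): name is "scene" or "side" or "wrist"; returns the picture (400x640x3 uint8, red, green, blue); there is no depth.
- get_calibration(name): a dict with "fx", "fy", "cx", "cy" (pixels), "R" (3x3) and "t" (3): a world point X has camera coordinates R X + t; the wrist camera has in their place "mount" (4x4, takes a point from camera to tool coordinates, whose origin is the TCP and whose axes are the flange's). Camera axes: x right, y down, z forward; pixel columns grow to the right and rows downward; lengths in m; the calibration is good to about 2 mm. A picture is of the moment at which its call begins: read the wrist's pose just before it. get_calibration takes no time and is no camera call.
- close_job(): hands the job in; it is judged then, once.
The state is a dict: "time": time; "joint_positions": joint angles; "joint_vel": joint speeds; "joint_torque": joint torques, N m; "ee_pos": TCP position; "eef_rot": TCP orientation; "ft_force": force on the tool from outside, world axes, zero at the start; "torque": the same for the moment, N m; "width": finger opening in m; "grip_force": force on a finger pad.
Only numpy, scipy, OpenCV 4.12 (cv2) and the standard library are available. Lean on these libraries where they do the work, as an engineer would, in place of code of your own. Each camera call takes 0.05 s, during which the arm holds its last target. There are 200 camera calls.

TASK

Take the hanging drinks tray by the wooden grip at the top of its hoop, lift it out of its snug base and carry it to the wider, empty wooden stand. Bring it to rest in the air just above the middle of the stand, hanging quite still for two full seconds, then lower it gently until it stands flat inside the stand's rim, and let go. Keep the decanter and both tumblers standing on it, never let it tip steeply, and leave everything else on the counter where it is.

Things in the scene. Friction and masses are not known exactly. Their poses are not given: they have to be found in the camera images.
- tray: the hanging tray: plain steel, round, outside radius 122 mm at the foot, 124 mm at the rim, 20 mm deep, floor 4 mm thick, under a hoop of 8 mm steel bar that spans it along its y axis and tops out 250 mm above the underside. Origin: centre of the underside; z up. It stands in its snug base at first. Tray, hoop and handle weigh 0.43 kg, with its load about 0.9 kg
- hang (a point): the shackle at the hoop's top, 250 mm above the tray's underside on its axis. Held by the grip, the tray swings about it freely in every direction, period about 0.96 s (like a simple pendulum of 0.23 m), almost undamped (a swing needs a minute to die out), stops at 0.45 rad. Loaded off centre, it hangs askew by 0.05 to 0.13 rad: it swings off as it clears its base's rim and lands low edge first
- handle: the handle above the shackle. Origin: the shackle's centre, the same point as point hang; z points up the handle, y along the wooden grip (the way the hoop spans). A faint centring spring (0.04 N m/rad) keeps it upright on the hoop when not held; it cannot turn about z relative to the tray
- grip (a point): centre of the wooden grip, 40 mm above the shackle (290 mm above the tray's underside when the tray stands): a flat-sided bar 76 mm long along the handle's y (the same way as the hoop), 18 mm thick along x, 24 mm high. Take it from above with the fingers closing along x; grip with about 40 N
- stand: the wide round wooden stand that the tray goes into: empty, low, fixed, outside radius 174 mm, its smooth floor 12 mm above the counter, its rim 26 mm above the counter and 14 mm thick (inside radius 160 mm). Steel slides easily on it (friction 0.2). Origin: centre of its underside on the counter
- base: the tray's snug round wooden base, in which it starts: fixed, outside radius 142 mm, inside radius 128 mm, floor 12 mm and rim 26 mm above the counter. Origin: centre of its underside on the counter
- decanter: stoppered amber glass decanter standing on the tray, radius 36 mm, 165 mm high, about 0.3 kg (0.24 to 0.38). Origin: centre of its underside, z up
- tumbler1: glass tumbler standing on the tray, radius 36 mm at the rim, 80 mm high, 0.09 kg. Origin: centre of its underside, z up
- tumbler2: the second, equal tumbler on the tray
- coasters: bystander: stack of round cork coasters, radius 45 mm, 20 mm high, lying on the counter between the tray and the stand. Origin: centre of the underside
- opener: bystander: flat steel bottle opener, 125 mm long, 12 mm high, lying on the counter between the tray and the stand
- jigger: bystander: steel measuring cup, radius 24 mm, 85 mm high, at the far side
- shaker: bystander: steel cocktail shaker, radius 43 mm, 192 mm high, at the far side
- gin: bystander: clear bottle, radius 37 mm, 220 mm high, at the far side
- bitters: bystander: small amber bottle, radius 24 mm, 130 mm high, at the far side
Not all that is in view belongs to the job. What is shaped like the decanter but blue or pink is not meant.

How it is judged:
On the way, in this order (a step that is already met when the one before it is completed fails the run):
1. the tray hangs from the gripped handle, clear of its base (height (world z) of tray above 0.042 m and contact force between tray and base below 0.2 N and contact force between tray and the fingers above 1 N), for 0.2 s.
2. the tray hangs still in the air above the middle of the stand (within 25 mm, turning slower than 0.2 rad/s) for 2 s (horizontal distance between tray and stand below 0.025 m and height (world z) of tray between 0.038 and 0.15 m and angular speed of tray below 0.2 rad/s and contact force between tray and stand below 0.2 N), for 1.8 s.
At the end, for the whole second after the job is handed in: the tray stands flat (within 0.04 rad) and at rest on the stand's floor inside its rim (centres within 42 mm), released, with the decanter and both tumblers upright on it (horizontal distance between tray and stand below 0.042 m and height (world z) of tray between 0.008 and 0.018 m and angle between tray's own z axis and vertical below 0.04 rad and linear speed of tray below 0.03 m/s and angle between each of decanter, tumbler1, tumbler2's own z axis and vertical below 0.1 rad and horizontal distance between each of decanter, tumbler1, tumbler2 and tray below 0.1 m and height (world z) of each of decanter, tumbler1, tumbler2 above 0.01 m); the robot touches nothing.
It fails at once if the tray tipped steeply (more than 0.4 rad) (angle between tray's own z axis and vertical above 0.4 rad).
It fails at once if the decanter or a tumbler toppled (angle between any of decanter, tumbler1, tumbler2's own z axis and vertical above 0.6 rad).
It fails at once if the tray slammed or pressed hard onto the stand (more than 60 N) (contact force between tray and stand above 60 N).
It fails at once if something else on the counter was disturbed (moved more than 25 mm) (distance of any of coasters, opener, jigger, shaker, gin, bitters from where it was at the start of the episode above 0.025 m).
It also fails if it takes over 46 s, if anything falls off the work surface, if the arm or the gripper's body presses on something with over 40 N, if the wrist force passes 120 N, or if a joint passes its speed limit or range.

## Working session

There is one attempt and no reset: what is moved stays moved. The work goes in short steps, Python scripts to look and compute and a tool call to move; the robot and the scene stay as the last step left them, time stands still between calls to the robot, and variables do not carry over. Pictures are saved under pics/ and viewed, at most 10 in all, crops included, and the job is handed in when it is done.

Besides the shell and the picture viewer there is one more tool, called after "Call:" by a JSON object that holds its "op" and its "data". carry_out: Moves the arm, as the interface text tells. Its arguments: {"type":"object","properties":{"deltas":{"type":"array","items":{"type":"object","properties":{"hand":{"type":"number"},"dp":{"type":"array","items":{"type":"number","minimum":-1,"maximum":1}},"spin":{"type":"number","minimum":-1,"maximum":1}}}},"force":{"type":"number"}},"required":["deltas"]}

```bash
mkdir -p pics; ls
python3 - <<'E'
from bench import *
import cv2
s=read_state();print(s['time'],s['ee_pos'],s['eef_rot'],s['width'])
for n in("scene","side"):
    im=camera(n);cv2.imwrite(f"pics/{n}0.png",im[:,:,::-1])
    c=get_calibration(n);print(n,c)
print(get_calibration("wrist"))
E
```

```text
pics
0.0 [ 0.14345103 -0.60791601  0.22175794] [ 9.93295471e-01  1.15601090e-01 -1.15077105e-04 -6.93832721e-04] 0.08704220830061474
scene {'fx': 438.5752120786037, 'fy': 438.5752120786037, 'cx': 323.7723305516835, 'cy': 201.59175295175953, 'R': array([[ 0.24662604,  0.96910917,  0.00173399],
       [ 0.74110743, -0.18744897, -0.64468803],
       [-0.62444805,  0.16028193, -0.76444381]]), 't': array([-0.15902166, -0.26302391,  1.66304081])}
side {'fx': 443.8658470251052, 'fy': 443.8658470251052, 'cx': 319.7070811546067, 'cy': 192.44219691288762, 'R': array([[ 0.98871176, -0.14975964, -0.00459298],
       [-0.09148882, -0.5791646 , -0.81006059],
       [ 0.11865429,  0.80133664, -0.58632819]]), 't': array([-0.51012794,  0.2101193 ,  1.4304536 ])}
{'fx': 324.92876575302995, 'fy': 324.92876575302995, 'cx': 319.7920377039303, 'cy': 204.48939309023473, 'mount': array([[-2.59521157e-04, -9.56078584e-01, -2.93110345e-01,
         8.15607001e-02],
       [ 9.99999949e-01, -1.93990240e-04, -2.52639428e-04,
         4.06274432e-04],
       [ 1.84682600e-04, -2.93110395e-01,  9.56078586e-01,
        -1.61785407e-01],
       [ 0.00000000e+00,  0.00000000e+00,  0.00000000e+00,
         1.00000000e+00]])}
```

View pics/scene0.png

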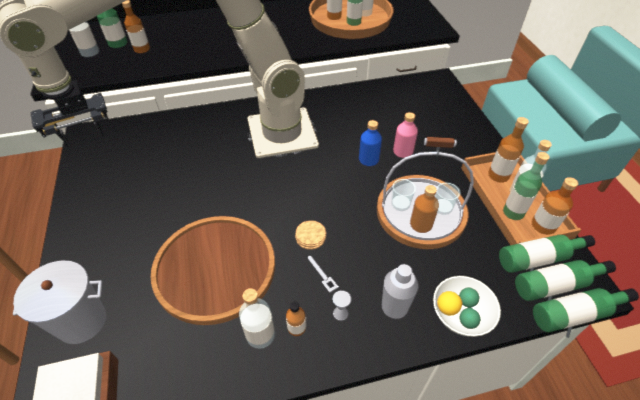

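View pics/side0.png

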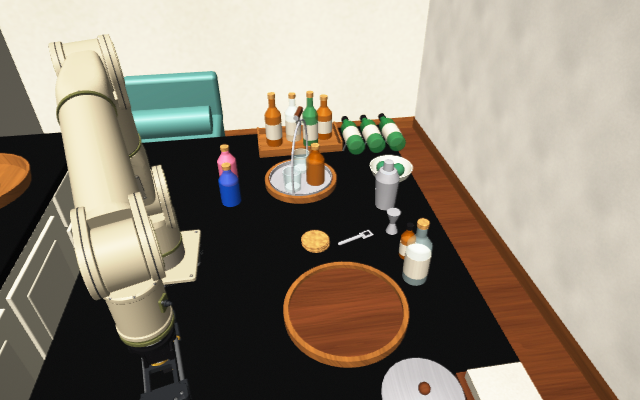

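The scene view shows the loaded tray in its base at (423,208), with the grip at (440,142) and the amber decanter at (425,212). The empty stand is at (213,268), with the coasters (311,235) and opener (322,273) in between. In the side view the grip is at (299,112) and the stand at (346,312).

These could be mistaken for what I want:
- **Decanter:** blue (370,145) and pink (405,135) decanters, and the amber rack bottles (507,150) and (552,207).
- **Stand:** the round tray on the back counter (350,12).

I choose the hooped tray's wooden grip at (440,142) and will check it in a close crop.

Run:
```python
import cv2,numpy as np
a=cv2.imread("pics/scene0.png")[125:250,370:480];b=cv2.imread("pics/side0.png")[95:205,255:345]
a=cv2.resize(a,None,fx=3.5,fy=3.5,interpolation=2);b=cv2.resize(b,None,fx=4,fy=4,interpolation=2)
o=np.zeros((445,760,3),np.uint8);o[:a.shape[0],:a.shape[1]]=a;o[:b.shape[0],390:390+b.shape[1]]=b
cv2.imwrite("pics/crop1.png",o)
```

```text
(no output)
```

View pics/crop1.png

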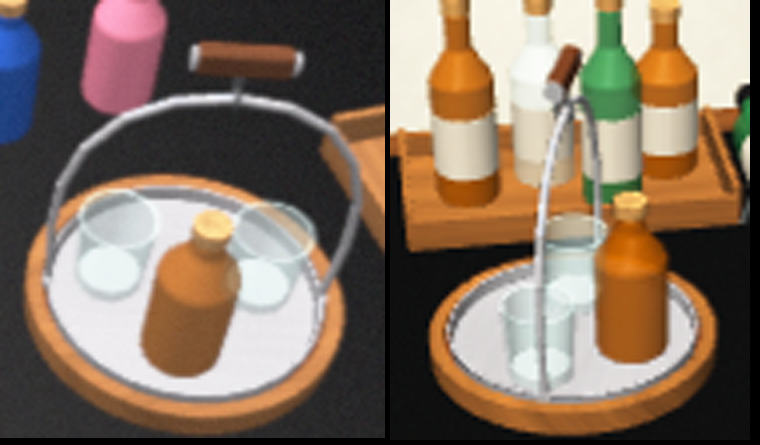

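```bash
cat > h.py <<'E'
from bench import *
import cv2,numpy as np
from scipy.optimize import least_squares
C={n:get_calibration(n) for n in("scene","side")}
def proj(n,X):
    c=C[n];p=np.atleast_2d(X)@c['R'].T+c['t'];return np.c_[c['fx']*p[:,0]/p[:,2]+c['cx'],c['fy']*p[:,1]/p[:,2]+c['cy']]
def tri(a,b):
    r=least_squares(lambda X:np.r_[proj("scene",X)[0]-a,proj("side",X)[0]-b],[.6,0,.2]);return r.x,np.abs(r.fun).max()
th=np.linspace(0,2*np.pi,180)
def ext(n,x,y,z,R):
    P=np.vstack([np.c_[x+R*np.cos(th),y+R*np.sin(th),0*th+h] for h in(z-.026,z)]);q=proj(n,P)
    return np.r_[q.min(0),q.max(0)]
def disc(obs,R,g):
    r=least_squares(lambda v:np.concatenate([ext(n,*v,R)-obs[n] for n in obs]),g);return r.x,r.fun.round(1)
E
python3 - <<'E'
from h import *
L,e1=tri([425.7,141.3],[296,117.5]);R,e2=tri([455.4,143.6],[300.5,108])
print("grip ends",L,e1,R,e2,"mid",(L+R)/2,"len",np.linalg.norm(R-L),"yaw of y-axis",np.degrees(np.arctan2(*(R-L)[1::-1])))
print("base",disc({"scene":[377.1,174.7,468.6,246.6],"side":[265,159.5,336.5,203]},.142,[.6,.2,.03]))
obs={}
for n,seed,box in(("scene",(213,268),(140,205,150,125)),("side",(346,312),(275,255,145,115))):
    im=cv2.imread(f"pics/{n}0.png");m=(im[:,:,2].astype(int)-im[:,:,0]>25).astype(np.uint8)
    x,y,w,h=box;k=np.zeros_like(m);k[y:y+h,x:x+w]=m[y:y+h,x:x+w]
    _,lab,st,_=cv2.connectedComponentsWithStats(k);b=st[lab[seed[1],seed[0]]];obs[n]=[b[0],b[1],b[0]+b[2]-1,b[1]+b[3]-1]
print(obs,disc(obs,.174,[.5,-.3,.03]))
for nm,a,b in(("coast",(311,235),(315,241)),("blue",(373,125),(228,167)),("pink",(409,118),(224,149)),("gin",(250,295),(423,224)),("shaker",(404,269),(389,163)),("bitt",(294,308),(407,233)),('dec',(430,189),(315,145))): print(nm,tri(a,b))
E
```

```text
grip ends [0.48087938 0.32492939 0.30164333] 0.3279705013741534 [0.50639781 0.40064116 0.2999731 ] 0.017121194033350662 mid [0.4936386  0.36278527 0.30080822] len 0.07991402448847626 yaw of y-axis 71.37376131077049
base (array([0.49093591, 0.36354892, 0.02408669]), array([-0.1, -0.1, -0.5,  2.2, -1.1, -2. , -1. , -0. ]))
{'scene': [np.int32(150), np.int32(216), np.int32(274), np.int32(324)], 'side': [np.int32(283), np.int32(261), np.int32(409), np.int32(367)]} (array([ 0.54190224, -0.30272248,  0.02774857]), array([-0.4, -0.2,  0.1,  1. , -0.5, -0.4, -0.5, -0.1]))
coast (array([ 0.49880661, -0.00365383,  0.00623224]), np.float64(0.24935581612206192))
blue (array([0.22402381, 0.2732138 , 0.15593582]), np.float64(1.2382770407005808))
pink (array([0.20830657, 0.40805269, 0.15005492]), np.float64(0.2687286647348941))
gin (array([ 0.773555  , -0.20501984,  0.21277897]), np.float64(0.9203383763737065))
shaker (array([0.78129258, 0.16371711, 0.18586975]), np.float64(1.2286883995900553))
bitt (array([ 0.77117995, -0.10957584,  0.09771829]), np.float64(0.7967211419850173))
dec (array([0.54848197, 0.3329853 , 0.17949995]), np.float64(0.3214129045614982))
```

```bash
cat >> h.py <<'E'
from scipy.spatial.transform import Rotation as Ro
def to(*targets,yaw=None):
    s=read_state();M=Ro.from_quat(s['eef_rot']).as_matrix()
    print(s['time'].__round__(2),s['ee_pos'].round(4),"x-axis deg",np.degrees(np.arctan2(M[1,0],M[0,0])).round(2),"tilt",M[:2,2].round(4))
    for t in targets: print(t,"dp",((np.array(t)-s['ee_pos'])@M/.25).round(3))
    if yaw is not None: print("spin",((np.degrees(np.arctan2(M[1,0],M[0,0]))-yaw)/180).round(3))
E
python3 -c "
from h import *
to((.3,-.45,.4),(.35,-.40,.42),yaw=71.4)"
```

```text
0.1 [ 0.1435 -0.608   0.2218] x-axis deg 13.28 tilt [-0.0003  0.0012]
(0.3, -0.45, 0.4) dp [ 0.754 -0.472 -0.712]
(0.35, -0.4, 0.42) dp [ 0.995 -0.621 -0.792]
spin -0.323
```

Call:
{"op": "carry_out", "data": {"deltas": [{"hand": 87, "dp": [0.99, -0.62, -0.79], "spin": -0.323}, {"hand": 87, "dp": [0.99, -0.62, -0.79], "spin": -0.323}, {"hand": 87, "dp": [0.99, -0.62, -0.79], "spin": -0.323}, {"hand": 87, "dp": [0.99, -0.62, -0.79], "spin": -0.323}, {"hand": 87, "dp": [0.99, -0.62, -0.79], "spin": -0.323}, {"hand": 87, "dp": [0.99, -0.62, -0.79], "spin": -0.323}, {"hand": 87, "dp": [0.99, -0.62, -0.79], "spin": -0.323}, {"hand": 87, "dp": [0.99, -0.62, -0.79], "spin": -0.323}, {"hand": 87, "dp": [0.99, -0.62, -0.79], "spin": -0.323}], "force": 40}}

```text
time: 1.0
ee_pos: [0.3497, -0.4, 0.4204]
eef_rot: [0.812, 0.584, -0.0, 0.001]
ft_force: [-0.8, -0.6, -0.5]
width: 0.0868
grip_force: 0.0
```

```bash
python3 -c "
from h import *
to((.5,-.2,.42),(.5,0.05,.42),(.5,.25,.42),(.493,.363,.36),yaw=71.4)"
```

```text
1.0 [ 0.3497 -0.4     0.4204] x-axis deg 71.51 tilt [ 0.0006 -0.0009]
(0.5, -0.2, 0.42) dp [0.949 0.317 0.001]
(0.5, 0.05, 0.42) dp [ 1.898e+00 -1.000e-03  1.000e-03]
(0.5, 0.25, 0.42) dp [ 2.656 -0.254 -0.   ]
(0.493, 0.363, 0.36) dp [ 3.076 -0.424  0.239]
spin 0.001
```

Call:
{"op": "carry_out", "data": {"deltas": [{"hand": 87, "dp": [0.95, 0.32, 0], "spin": 0}, {"hand": 87, "dp": [0.95, 0.32, 0], "spin": 0}, {"hand": 87, "dp": [0.95, 0.32, 0], "spin": 0}, {"hand": 87, "dp": [0.95, 0.32, 0], "spin": 0}, {"hand": 87, "dp": [0.95, 0.32, 0], "spin": 0}]}}

```text
time: 1.5
ee_pos: [0.5, -0.2016, 0.4188]
eef_rot: [0.813, 0.582, -0.001, -0.0]
ft_force: [1.8, -1.3, -0.8]
width: 0.0868
grip_force: 0.0
```

Call:
{"op": "carry_out", "data": {"deltas": [{"hand": 87, "dp": [0.95, -0.32, 0], "spin": 0}, {"hand": 87, "dp": [0.95, -0.32, 0], "spin": 0}, {"hand": 87, "dp": [0.95, -0.32, 0], "spin": 0}, {"hand": 87, "dp": [0.95, -0.32, 0], "spin": 0}, {"hand": 87, "dp": [0.95, -0.32, 0], "spin": 0}, {"hand": 87, "dp": [0.95, -0.32, 0], "spin": 0}]}}

```text
time: 2.1
ee_pos: [0.4987, 0.055, 0.4193]
eef_rot: [0.81, 0.587, -0.0, -0.001]
ft_force: [0.4, -0.3, 0.3]
width: 0.0869
grip_force: 0.0
```

Call:
{"op": "carry_out", "data": {"deltas": [{"hand": 87, "dp": [0.95, -0.34, 0], "spin": 0}, {"hand": 87, "dp": [0.95, -0.34, 0], "spin": 0}, {"hand": 87, "dp": [0.95, -0.34, 0], "spin": 0}, {"hand": 87, "dp": [0.95, -0.34, 0], "spin": 0}, {"hand": 87, "dp": [0.95, -0.34, 0], "spin": 0}, {"hand": 87, "dp": [0.95, -0.34, 0], "spin": 0}, {"hand": 87, "dp": [0.95, -0.34, 0], "spin": 0}]}}

```text
time: 2.8
ee_pos: [0.4951, 0.3016, 0.4182]
eef_rot: [0.812, 0.584, -0.001, -0.0]
ft_force: [0.2, -0.9, -0.9]
width: 0.0863
grip_force: 0.0
```

```bash
python3 -c "
from h import *
s=read_state();im=camera('wrist');cv2.imwrite('pics/w1.png',im[:,:,::-1]);np.savez('w1',p=s['ee_pos'],q=s['eef_rot'])
print(s['joint_positions'].round(2),s['ft_force'],s['torque'])
to((.493,.363,.283),yaw=71.4)"
```

```text
[ 0.04  0.33 -0.92  1.17  0.26  1.76 -1.12] [ 0.17885072 -0.9255276  -0.93436249] [-0.05913529 -0.0938596   0.01724466]
2.85 [0.4957 0.3001 0.4187] x-axis deg 71.32 tilt [-0.0016 -0.0015]
(0.493, 0.363, 0.283) dp [ 0.236 -0.09   0.542]
spin -0.0
```

View pics/w1.png

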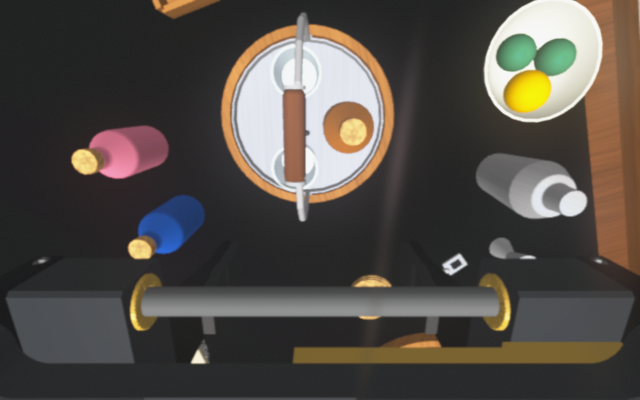

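```bash
cat >> h.py <<'E'
W=get_calibration("wrist")
def wray(u,v,z,p,q):
    d=np.array([(u-W['cx'])/W['fx'],(v-W['cy'])/W['fy'],1]);M=Ro.from_quat(q).as_matrix()
    o=p+M@W['mount'][:3,3];d=M@W['mount'][:3,:3]@d;return o+d*(z-o[2])/d[2]
E
python3 -c "
from h import *
a=np.load('w1.npz')
for n,u,v,z in(('grip',294,136.5,.302),('gripA',294,90,.302),('gripB',293,183,.302),('base',307.5,113.5,.026),('dec',353,131,.181),('t1',297,73,.096),('t2',295,166,.096)): print(n,wray(u,v,z,a['p'],a['q']).round(4))"
```

```text
grip [0.4926 0.3607 0.302 ]
gripA [0.5052 0.3954 0.302 ]
gripB [0.4781 0.3232 0.302 ]
base [0.4974 0.3709 0.026 ]
dec [0.5493 0.3365 0.181 ]
t1 [0.5044 0.4275 0.096 ]
t2 [0.4576 0.306  0.096 ]
```

Call:
{"op": "carry_out", "data": {"deltas": [{"hand": 87, "dp": [0.23, -0.09, 0], "spin": 0.004}, {"hand": 87, "dp": [0.23, -0.09, 0], "spin": 0.004}, {"hand": 87, "dp": [0.23, -0.09, 0.15], "spin": 0.004}, {"hand": 87, "dp": [0.23, -0.09, 0.3], "spin": 0.004}, {"hand": 87, "dp": [0.23, -0.09, 0.4], "spin": 0.004}, {"hand": 87, "dp": [0.23, -0.09, 0.5], "spin": 0.004}, {"hand": 87, "dp": [0.23, -0.09, 0.54], "spin": 0.004}, {"hand": 87, "dp": [0.23, -0.09, 0.54], "spin": 0.004}, {"hand": 87, "dp": [0.23, -0.09, 0.54], "spin": 0.004}, {"hand": 87, "dp": [0.23, -0.09, 0.54], "spin": 0.004}]}}

```text
time: 3.85
ee_pos: [0.4925, 0.3631, 0.2865]
eef_rot: [0.816, 0.578, 0.001, 0.0]
ft_force: [-0.9, 0.3, -0.1]
width: 0.0867
grip_force: 0.0
```

```bash
cat >> h.py <<'E'
def rec(n,cam="scene"):
    "n samples 0.05 s apart of time, ft in tool axes, torque in tool axes"
    o=[];s=None
    for _ in range(n):
        im=camera(cam);s=read_state();M=Ro.from_quat(s['eef_rot']).as_matrix()
        o.append(np.r_[s['time'],M.T@s['ft_force'],M.T@s['torque']])
    return np.array(o),im
E
python3 -c "
from h import *
r,im=rec(6);print(r.round(2));np.save('tare',r.mean(0))
to((.493,.362,.283),yaw=70.8)
cv2.imwrite('pics/g1.png',cv2.resize(im[110:250,360:500,::-1],None,fx=4,fy=4))"
```

```text
[[ 3.9   0.22 -0.15  0.02 -0.03  0.   -0.03]
 [ 3.95  0.8  -0.16 -0.48 -0.07 -0.03  0.  ]
 [ 4.   -0.43 -0.06  0.32 -0.09  0.01  0.01]
 [ 4.05 -0.2   0.76 -0.11 -0.1   0.01 -0.03]
 [ 4.1  -0.54  0.17  0.74 -0.07 -0.04  0.02]
 [ 4.15 -0.95  0.48  0.29 -0.08 -0.03 -0.  ]]
4.15 [0.492  0.3632 0.2853] x-axis deg 70.71 tilt [0.0004 0.0002]
(0.493, 0.362, 0.283) dp [-0.003  0.006  0.009]
spin -0.001
```

View pics/g1.png

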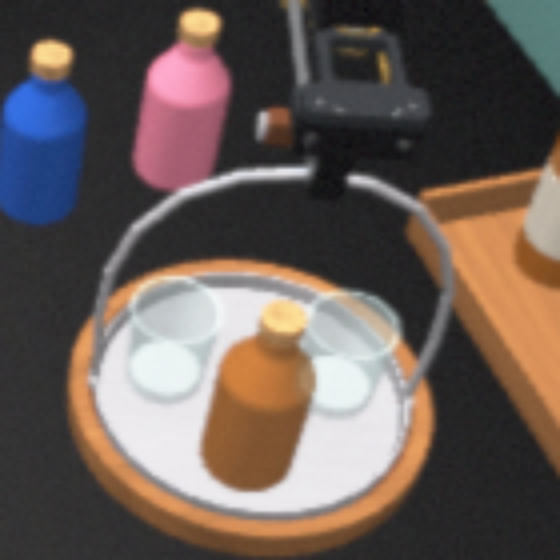

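The fingers straddle the wooden grip correctly, with the grip end visible at (270,125) in the crop and the gripper at (360,120). Next I close.

Call:
{"op": "carry_out", "data": {"deltas": [{"hand": 0, "dp": [0, 0, 0.01], "spin": 0}, {"hand": 0, "dp": [0, 0, 0.01], "spin": 0}, {"hand": 0, "dp": [0, 0, 0.01], "spin": 0}, {"hand": 0, "dp": [0, 0, 0.01], "spin": 0}, {"hand": 0, "dp": [0, 0, 0.01], "spin": 0}, {"hand": 0, "dp": [0, 0, 0.01], "spin": 0}, {"hand": 0, "dp": [0, 0, 0.01], "spin": 0}, {"hand": 0, "dp": [0, 0, 0.01], "spin": 0}], "force": 40}}

```text
time: 4.95
ee_pos: [0.4919, 0.3631, 0.2825]
eef_rot: [0.816, 0.579, -0.0, 0.0]
ft_force: [-0.4, 1.0, 0.2]
width: 0.0306
grip_force: 0.0
```

Call:
{"op": "carry_out", "data": {"deltas": [{"hand": 0, "dp": [0, 0, 0], "spin": 0}, {"hand": 0, "dp": [0, 0, 0], "spin": 0}, {"hand": 0, "dp": [0, 0, 0], "spin": 0}, {"hand": 0, "dp": [0, 0, 0], "spin": 0}, {"hand": 0, "dp": [0, 0, 0], "spin": 0}]}}

```text
time: 5.45
ee_pos: [0.4921, 0.363, 0.2825]
eef_rot: [0.816, 0.579, 0.0, 0.0]
ft_force: [1.0, -0.7, -0.0]
width: 0.0176
grip_force: 40.0
```

Call:
{"op": "carry_out", "data": {"deltas": [{"hand": 0, "dp": [-0.001, 0.008, -0.004], "spin": 0}, {"hand": 0, "dp": [-0.002, 0.016, -0.008], "spin": 0}, {"hand": 0, "dp": [-0.003, 0.024, -0.012], "spin": 0}, {"hand": 0, "dp": [-0.004, 0.032, -0.016], "spin": 0}, {"hand": 0, "dp": [-0.005, 0.04, -0.02], "spin": 0}, {"hand": 0, "dp": [-0.006, 0.048, -0.024], "spin": 0}, {"hand": 0, "dp": [-0.007, 0.056, -0.028], "spin": 0}, {"hand": 0, "dp": [-0.008, 0.064, -0.032], "spin": 0}, {"hand": 0, "dp": [-0.009, 0.072, -0.036], "spin": 0}, {"hand": 0, "dp": [-0.01, 0.08, -0.04], "spin": 0}]}}

```text
time: 6.45
ee_pos: [0.5102, 0.3538, 0.2923]
eef_rot: [0.816, 0.579, -0.0, 0.0]
ft_force: [0.3, 0.9, -9.2]
width: 0.0177
grip_force: 40.0
```

```bash
python3 -c "
from h import *
r,im=rec(10);t=np.load('tare.npy');print((r-t)[:,1:4].mean(0).round(2),(r-t)[:,1:4].std(0).round(2))
to()
cv2.imwrite('pics/l1.png',cv2.resize(im[110:250,360:500,::-1],None,fx=4,fy=4))"
```

```text
[ 0.39 -0.41  9.13] [0.52 0.74 0.5 ]
6.95 [0.5099 0.3541 0.2925] x-axis deg 70.71 tilt [ 0.     -0.0002]
```

View pics/l1.png

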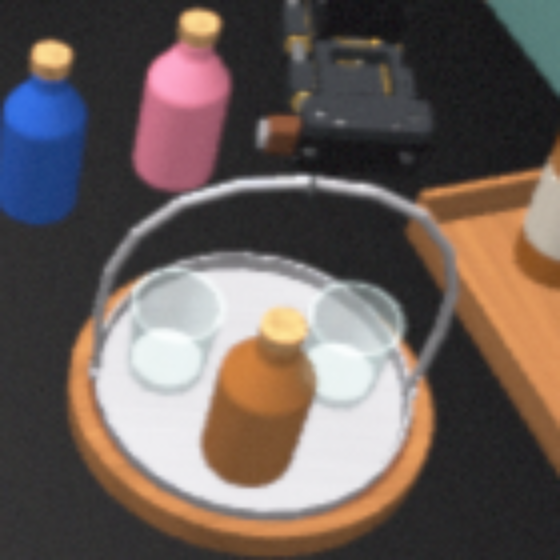

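Call:
{"op": "carry_out", "data": {"deltas": [{"hand": 0, "dp": [0, 0, -0.01], "spin": 0}, {"hand": 0, "dp": [0, 0, -0.02], "spin": 0}, {"hand": 0, "dp": [0, 0, -0.03], "spin": 0}, {"hand": 0, "dp": [0, 0, -0.045], "spin": 0}, {"hand": 0, "dp": [0, 0, -0.06], "spin": 0}, {"hand": 0, "dp": [0, 0, -0.08], "spin": 0}, {"hand": 0, "dp": [0, 0, -0.1], "spin": 0}, {"hand": 0, "dp": [0, 0, -0.125], "spin": 0}, {"hand": 0, "dp": [0, 0, -0.15], "spin": 0}, {"hand": 0, "dp": [0, 0, -0.175], "spin": 0}, {"hand": 0, "dp": [0, 0, -0.2], "spin": 0}, {"hand": 0, "dp": [0, 0, -0.225], "spin": 0}, {"hand": 0, "dp": [0, 0, -0.25], "spin": 0}, {"hand": 0, "dp": [0, 0, -0.265], "spin": 0}, {"hand": 0, "dp": [0, 0, -0.275], "spin": 0}, {"hand": 0, "dp": [0, 0, -0.28], "spin": 0}]}}

```text
time: 8.55
ee_pos: [0.51, 0.3541, 0.3627]
eef_rot: [0.816, 0.579, 0.0, 0.0]
ft_force: [0.1, 0.2, -9.3]
width: 0.0179
grip_force: 40.0
```

```bash
cat >> h.py <<'E'
def swing(X,n=20,cam="scene",w=34):
    "track the patch round world point X; fit the swing in tool x,y (m) at X's height; returns last image"
    s=read_state();M=Ro.from_quat(s['eef_rot']).as_matrix();ims=[];T=[]
    for _ in range(n): T.append(read_state()['time']);ims.append(camera(cam))
    T=np.array(T);g=[cv2.cvtColor(i,cv2.COLOR_RGB2GRAY) for i in ims];u,v=proj(cam,X)[0]
    k=np.zeros_like(g[0]);cv2.circle(k,(int(u),int(v)),w,255,-1)
    p0=cv2.goodFeaturesToTrack(g[0],40,.05,4,mask=k)
    J=np.column_stack([(proj(cam,X+.01*M[:,i])-proj(cam,X))[0]/.01 for i in(0,1)])
    D=[np.zeros(2)]
    for i in g[1:]:
        p,st,_=cv2.calcOpticalFlowPyrLK(g[0],i,p0,None,winSize=(15,15));D.append(np.linalg.solve(J,np.median((p-p0)[st>0].reshape(-1,2),0)))
    D=np.array(D);te=read_state()['time'];om=2*np.pi/.96
    A=np.c_[np.ones(n),np.cos(om*(T-te)),np.sin(om*(T-te))];c,*_=np.linalg.lstsq(A,D,rcond=None)
    rms=(D-A@c).std(0)
    for i,a in enumerate("xy"):
        amp=np.hypot(c[1,i],c[2,i]);ph=np.arctan2(c[2,i],c[1,i])/om   # peak at te+ph
        print(a,"amp mm %.1f"%(amp*1e3),"rms %.2f"%(rms[i]*1e3),"+peak in %.2f s"%(ph%.96),"now pos %.1f vel %.0f"%(c[1,i]*1e3,om*c[2,i]*1e3))
    print("t",round(te,2),"feat",len(p0));return ims[-1]
E
python3 -c "
from h import *
swing(np.array([.545,.34,.17]))
to((.542,-.303,.36))"
```

```text
x amp mm 0.4 rms 0.05 +peak in 0.09 s now pos 0.3 vel 1
y amp mm 1.3 rms 0.12 +peak in 0.29 s now pos -0.4 vel 8
t 9.55 feat 30
9.55 [0.51   0.3541 0.3625] x-axis deg 70.7 tilt [ 0.0001 -0.    ]
(0.542, -0.303, 0.36) dp [-2.439  0.99   0.01 ]
```

The lift was clean: the residual swing is about 1 mm. Next is the transport, with acceleration ramps one pendulum period long.

Call:
{"op": "carry_out", "data": {"deltas": [{"hand": 0, "dp": [-0.0037, 0.0016, 0], "spin": 0}, {"hand": 0, "dp": [-0.0148, 0.0065, 0], "spin": 0}, {"hand": 0, "dp": [-0.0333, 0.0146, 0], "spin": 0}, {"hand": 0, "dp": [-0.0592, 0.0259, 0], "spin": 0}, {"hand": 0, "dp": [-0.0924, 0.0405, 0], "spin": 0}, {"hand": 0, "dp": [-0.1331, 0.0584, 0], "spin": 0}, {"hand": 0, "dp": [-0.1812, 0.0794, 0], "spin": 0}, {"hand": 0, "dp": [-0.2366, 0.1037, 0], "spin": 0}, {"hand": 0, "dp": [-0.2995, 0.1313, 0], "spin": 0}, {"hand": 0, "dp": [-0.3697, 0.1621, 0], "spin": 0}, {"hand": 0, "dp": [-0.4436, 0.1945, 0], "spin": 0}, {"hand": 0, "dp": [-0.5176, 0.2269, 0], "spin": 0}, {"hand": 0, "dp": [-0.5915, 0.2594, 0], "spin": 0}, {"hand": 0, "dp": [-0.6655, 0.2918, 0], "spin": 0}, {"hand": 0, "dp": [-0.7394, 0.3242, 0], "spin": 0}, {"hand": 0, "dp": [-0.8133, 0.3566, 0], "spin": 0}, {"hand": 0, "dp": [-0.8873, 0.389, 0], "spin": 0}, {"hand": 0, "dp": [-0.9612, 0.4215, 0], "spin": 0}]}}

```text
time: 11.35
ee_pos: [0.5297, 0.0908, 0.3627]
eef_rot: [0.816, 0.578, -0.0, 0.0]
ft_force: [-0.7, 0.5, -9.4]
width: 0.0175
grip_force: 40.0
```

Call:
{"op": "carry_out", "data": {"deltas": [{"hand": 0, "dp": [-0.0739, 0.0324, 0], "spin": 0}, {"hand": 0, "dp": [-0.1479, 0.0648, 0], "spin": 0}, {"hand": 0, "dp": [-0.2218, 0.0973, 0], "spin": 0}, {"hand": 0, "dp": [-0.2958, 0.1297, 0], "spin": 0}, {"hand": 0, "dp": [-0.3697, 0.1621, 0], "spin": 0}, {"hand": 0, "dp": [-0.4436, 0.1945, 0], "spin": 0}, {"hand": 0, "dp": [-0.5176, 0.2269, 0], "spin": 0}, {"hand": 0, "dp": [-0.5915, 0.2594, 0], "spin": 0}, {"hand": 0, "dp": [-0.6655, 0.2918, 0], "spin": 0}, {"hand": 0, "dp": [-0.7394, 0.3242, 0], "spin": 0}, {"hand": 0, "dp": [-0.8133, 0.3566, 0], "spin": 0}, {"hand": 0, "dp": [-0.8873, 0.389, 0], "spin": 0}]}}

```text
time: 12.55
ee_pos: [0.5479, -0.1505, 0.3627]
eef_rot: [0.816, 0.578, -0.0, 0.0]
ft_force: [0.5, -0.3, -9.5]
width: 0.0178
grip_force: 40.0
```

Call:
{"op": "carry_out", "data": {"deltas": [{"hand": 0, "dp": [-0.0739, 0.0324, 0], "spin": 0}, {"hand": 0, "dp": [-0.1479, 0.0648, 0], "spin": 0}, {"hand": 0, "dp": [-0.2218, 0.0973, 0], "spin": 0}, {"hand": 0, "dp": [-0.2921, 0.1281, 0], "spin": 0}, {"hand": 0, "dp": [-0.3549, 0.1556, 0], "spin": 0}, {"hand": 0, "dp": [-0.4104, 0.1799, 0], "spin": 0}, {"hand": 0, "dp": [-0.4584, 0.201, 0], "spin": 0}, {"hand": 0, "dp": [-0.4991, 0.2188, 0], "spin": 0}, {"hand": 0, "dp": [-0.5324, 0.2334, 0], "spin": 0}, {"hand": 0, "dp": [-0.5582, 0.2448, 0], "spin": 0}, {"hand": 0, "dp": [-0.5767, 0.2529, 0], "spin": 0}, {"hand": 0, "dp": [-0.5878, 0.2577, 0], "spin": 0}, {"hand": 0, "dp": [-0.5915, 0.2594, 0], "spin": 0}]}}

```text
time: 13.85
ee_pos: [0.5609, -0.31, 0.3626]
eef_rot: [0.816, 0.579, 0.0, -0.0]
ft_force: [-0.3, -0.3, -9.9]
width: 0.0175
grip_force: 40.0
```

```bash
python3 -c "
from h import *
im=swing(np.array([.595,-.33,.17]))
to((.561,-.31,.36))
im2=camera('side')
o=np.zeros((560,800,3),np.uint8);o[:,:]=0
a=cv2.resize(im[190:330,135:335],None,fx=2,fy=2.0);a=cv2.resize(im[170:330,140:300],None,fx=2.5,fy=2.5);b=cv2.resize(im2[210:370,270:430],None,fx=2.5,fy=2.5)
cv2.imwrite('pics/s1.png',np.hstack([a,b])[:,:,::-1]);cv2.imwrite('pics/s1f.png',im[:,:,::-1])"
```

```text
x amp mm 2.1 rms 0.12 +peak in 0.71 s now pos -0.2 vel -14
y amp mm 0.2 rms 0.04 +peak in 0.60 s now pos -0.1 vel -1
t 14.85 feat 31
14.85 [ 0.5608 -0.31    0.3626] x-axis deg 70.7 tilt [ 0.     -0.0001]
(0.561, -0.31, 0.36) dp [0.    0.001 0.01 ]
```

View pics/s1.png

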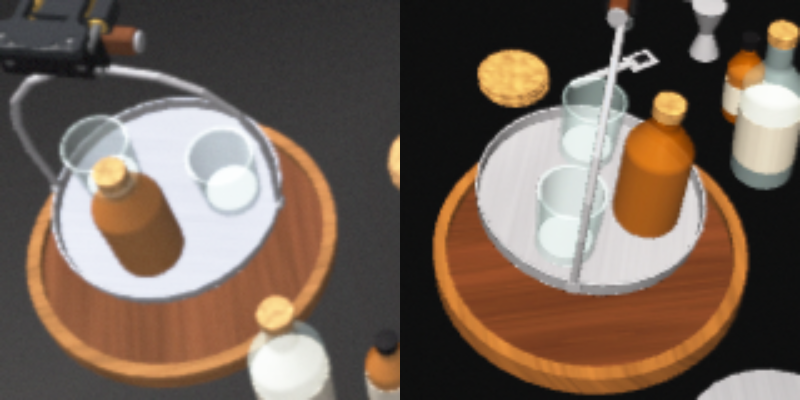

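```bash
cat >> h.py <<'E'
def trayfit(obs,free=False):
    p=read_state()['ee_pos']
    def f(v):
        n=np.array([v[0],v[1],np.sqrt(1-v[0]**2-v[1]**2)]);e=np.cross(n,[0,1,0]);e/=np.linalg.norm(e);g=np.cross(n,e)
        O=p+[0,0,-.021]-.25*n+(v[2:5] if free else 0)
        P=np.vstack([O+h*n+R*(np.outer(np.cos(th),e)+np.outer(np.sin(th),g)) for h,R in((0,.122),(.02,.124))]);return O,P
    def res(v): return np.concatenate([(lambda q:np.r_[q.min(0),q.max(0)]-obs[k])(proj(k,f(v)[1])) for k in obs])
    r=least_squares(res,[0]*(5 if free else 2));print("tilt",r.x.round(4),"tray",f(r.x)[0].round(4),r.fun.round(1));return f(r.x)[0]
E
python3 -c "
from h import *
o={'scene':[160.8,209.2,253.2,290],'side':[300.4,252.4,392.4,327.2]}
trayfit(o);trayfit(o,True)"
```

```text
tilt [ 0.0838 -0.034 ] tray [ 0.5399 -0.3015  0.0926] [-0.8 -0.4 -0.5  1.8 -0.8 -1.5 -0.3 -0.1]
tilt [ 0.048  -0.0089 -0.0091  0.0068 -0.0008] tray [ 0.5398 -0.301   0.0911] [-0.6  0.7 -0.1  1.2 -1.2 -0.7 -0.4 -0.5]
```

The tray is centred over the stand to about 2 mm and tilted about 0.09 rad as expected. I hold it there, then lower.

Call:
{"op": "carry_out", "data": {"deltas": [{"hand": 0, "dp": [0, 0, 0], "spin": 0}, {"hand": 0, "dp": [0, 0, 0], "spin": 0}, {"hand": 0, "dp": [0, 0, 0], "spin": 0}, {"hand": 0, "dp": [0, 0, 0], "spin": 0}, {"hand": 0, "dp": [0, 0, 0], "spin": 0}, {"hand": 0, "dp": [0, 0, 0], "spin": 0}, {"hand": 0, "dp": [0, 0, 0], "spin": 0}, {"hand": 0, "dp": [0, 0, 0], "spin": 0}, {"hand": 0, "dp": [0, 0, 0], "spin": 0}, {"hand": 0, "dp": [0, 0, 0], "spin": 0}, {"hand": 0, "dp": [0, 0, 0], "spin": 0}, {"hand": 0, "dp": [0, 0, 0], "spin": 0}, {"hand": 0, "dp": [0, 0, 0], "spin": 0}, {"hand": 0, "dp": [0, 0, 0], "spin": 0}, {"hand": 0, "dp": [0, 0, 0], "spin": 0}, {"hand": 0, "dp": [0, 0, 0], "spin": 0}, {"hand": 0, "dp": [0, 0, 0], "spin": 0}, {"hand": 0, "dp": [0, 0, 0], "spin": 0}]}}

```text
time: 16.7
ee_pos: [0.5608, -0.31, 0.3625]
eef_rot: [0.816, 0.579, -0.0, 0.0]
ft_force: [0.8, 0.6, -9.0]
width: 0.0176
grip_force: 40.0
```

```bash
python3 -c "
from h import *
swing(np.array([.595,-.33,.17]),20)"
```

```text
x amp mm 2.2 rms 0.04 +peak in 0.75 s now pos 0.4 vel -14
y amp mm 0.1 rms 0.05 +peak in 0.55 s now pos -0.1 vel -0
t 17.7 feat 34
```

Call:
{"op": "carry_out", "data": {"deltas": [{"hand": 0, "dp": [0, 0, 0.01], "spin": 0}, {"hand": 0, "dp": [0, 0, 0.03], "spin": 0}, {"hand": 0, "dp": [0, 0, 0.055], "spin": 0}, {"hand": 0, "dp": [0, 0, 0.08], "spin": 0}, {"hand": 0, "dp": [0, 0, 0.105], "spin": 0}, {"hand": 0, "dp": [0, 0, 0.13], "spin": 0}, {"hand": 0, "dp": [0, 0, 0.155], "spin": 0}, {"hand": 0, "dp": [0, 0, 0.18], "spin": 0}, {"hand": 0, "dp": [0, 0, 0.2], "spin": 0}, {"hand": 0, "dp": [0, 0, 0.22], "spin": 0}, {"hand": 0, "dp": [0, 0, 0.235], "spin": 0}, {"hand": 0, "dp": [0, 0, 0.25], "spin": 0}, {"hand": 0, "dp": [0, 0, 0.258], "spin": 0}, {"hand": 0, "dp": [0, 0, 0.264], "spin": 0}, {"hand": 0, "dp": [0, 0, 0.268], "spin": 0}]}}

```text
time: 19.2
ee_pos: [0.5609, -0.31, 0.2956]
eef_rot: [0.816, 0.579, 0.0, 0.0]
ft_force: [-0.8, -0.8, -8.7]
width: 0.0178
grip_force: 40.0
```

```bash
python3 -c "
from h import *
t=np.load('tare.npy');r,im=rec(6);print((r-t)[:,1:4].mean(0).round(2));to((.542,-.3025,.2835))
cv2.imwrite('pics/s2.png',im[:,:,::-1])"
```

```text
[ 0.36 -0.44  8.98]
19.5 [ 0.5609 -0.31    0.2957] x-axis deg 70.7 tilt [ 0.0003 -0.0002]
(0.542, -0.3025, 0.2835) dp [ 0.003 -0.081  0.049]
```

Next I lower the last 12 mm while shifting the grip back over the tray centre.

Call:
{"op": "carry_out", "data": {"deltas": [{"hand": 0, "dp": [0, 0, 0.004], "spin": 0}, {"hand": 0, "dp": [0, -0.004, 0.008], "spin": 0}, {"hand": 0, "dp": [0, -0.01, 0.012], "spin": 0}, {"hand": 0, "dp": [0, -0.018, 0.016], "spin": 0}, {"hand": 0, "dp": [0, -0.026, 0.02], "spin": 0}, {"hand": 0, "dp": [0, -0.034, 0.024], "spin": 0}, {"hand": 0, "dp": [0, -0.042, 0.028], "spin": 0}, {"hand": 0, "dp": [0, -0.05, 0.032], "spin": 0}, {"hand": 0, "dp": [0, -0.058, 0.036], "spin": 0}, {"hand": 0, "dp": [0, -0.066, 0.04], "spin": 0}, {"hand": 0, "dp": [0, -0.072, 0.044], "spin": 0}, {"hand": 0, "dp": [0, -0.078, 0.048], "spin": 0}, {"hand": 0, "dp": [0, -0.08, 0.05], "spin": 0}, {"hand": 0, "dp": [0, -0.08, 0.052], "spin": 0}]}}

```text
time: 20.9
ee_pos: [0.5419, -0.3034, 0.2826]
eef_rot: [0.816, 0.579, 0.0, 0.0]
ft_force: [-1.7, 1.4, -2.0]
width: 0.0176
grip_force: 40.0
```

```bash
python3 -c "
from h import *
t=np.load('tare.npy');r,im=rec(6);print((r-t)[:,1:4].mean(0).round(2));to()
im2=camera('side')
a=cv2.resize(im[170:330,140:300],None,fx=2.5,fy=2.5);b=cv2.resize(im2[210:370,270:430],None,fx=2.5,fy=2.5)
cv2.imwrite('pics/s3.png',np.hstack([a,b])[:,:,::-1])"
```

```text
[ 0.27 -2.26  2.74]
21.2 [ 0.542  -0.3034  0.2826] x-axis deg 70.7 tilt [ 0.0001 -0.0001]
```

View pics/s3.png

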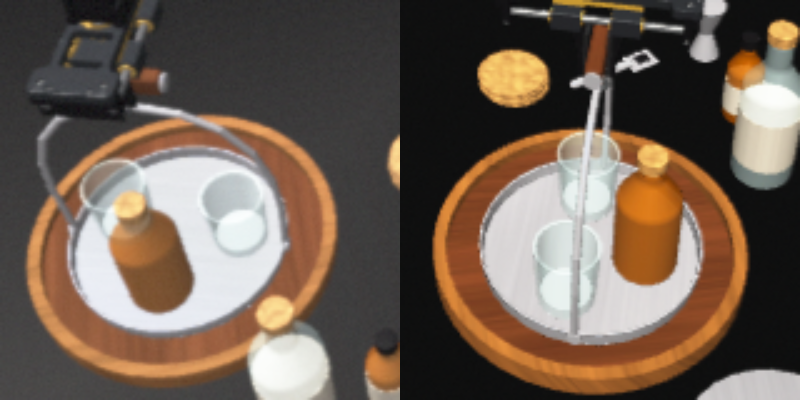

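The tray is nearly flat inside the rim with everything upright, but the arm still carries about 2.7 N. I ease it down a little more.

Call:
{"op": "carry_out", "data": {"deltas": [{"hand": 0, "dp": [0, 0, 0.003], "spin": 0}, {"hand": 0, "dp": [0, 0, 0.006], "spin": 0}, {"hand": 0, "dp": [0, 0, 0.006], "spin": 0}]}}

```text
time: 21.55
ee_pos: [0.5421, -0.3034, 0.2824]
eef_rot: [0.816, 0.579, 0.0, 0.001]
ft_force: [-5.5, 2.6, 6.8]
width: 0.018
grip_force: 40.0
```

```bash
python3 -c "
from h import *
t=np.load('tare.npy');r,im=rec(8);print((r-t)[:,1:4].mean(0).round(2));to()"
```

```text
[ 0.53 -6.14 -6.49]
21.95 [ 0.5421 -0.3034  0.2824] x-axis deg 70.7 tilt [ 0.0011 -0.001 ]
```

Call:
{"op": "carry_out", "data": {"deltas": [{"hand": 0, "dp": [0, -0.004, -0.002], "spin": 0}, {"hand": 0, "dp": [0, -0.006, -0.003], "spin": 0}, {"hand": 0, "dp": [0, -0.006, -0.003], "spin": 0}]}}

```text
time: 22.25
ee_pos: [0.5414, -0.3032, 0.2825]
eef_rot: [0.816, 0.579, 0.001, 0.001]
ft_force: [3.9, -2.0, 2.0]
width: 0.0176
grip_force: 40.0
```

```bash
python3 -c "
from h import *
t=np.load('tare.npy');r,im=rec(8);print((r-t)[:,1:4].mean(0).round(2));to()"
```

```text
[ 0.2   4.1  -4.07]
22.65 [ 0.5411 -0.3031  0.2824] x-axis deg 70.7 tilt [ 0.0016 -0.0007]
```

Call:
{"op": "carry_out", "data": {"deltas": [{"hand": 0, "dp": [0, 0.002, -0.002], "spin": 0}, {"hand": 0, "dp": [0, 0.002, -0.002], "spin": 0}, {"hand": 30, "dp": [0, 0.002, -0.002], "spin": 0}, {"hand": 60, "dp": [0, 0.002, -0.002], "spin": 0}, {"hand": 87, "dp": [0, 0.002, -0.002], "spin": 0}, {"hand": 87, "dp": [0, 0.002, -0.002], "spin": 0}, {"hand": 87, "dp": [0, 0.002, -0.002], "spin": 0}, {"hand": 87, "dp": [0, 0.002, -0.002], "spin": 0}, {"hand": 87, "dp": [0, 0.002, -0.002], "spin": 0}, {"hand": 87, "dp": [0, 0.002, -0.002], "spin": 0}, {"hand": 87, "dp": [0, 0.002, -0.002], "spin": 0}, {"hand": 87, "dp": [0, 0.002, -0.002], "spin": 0}]}}

```text
time: 23.85
ee_pos: [0.541, -0.3031, 0.2823]
eef_rot: [0.816, 0.579, -0.0, 0.0]
ft_force: [-0.1, 0.5, 0.3]
width: 0.0851
grip_force: 0.0
```

Call:
{"op": "carry_out", "data": {"deltas": [{"hand": 87, "dp": [0, 0, -0.05], "spin": 0}, {"hand": 87, "dp": [0, 0, -0.15], "spin": 0}, {"hand": 87, "dp": [0, 0, -0.3], "spin": 0}, {"hand": 87, "dp": [0, 0, -0.45], "spin": 0}, {"hand": 87, "dp": [0, 0, -0.5], "spin": 0}, {"hand": 87, "dp": [0, 0, -0.5], "spin": 0}, {"hand": 87, "dp": [0, 0, -0.5], "spin": 0}]}}

```text
time: 24.55
ee_pos: [0.541, -0.303, 0.407]
eef_rot: [0.816, 0.579, -0.0, -0.0]
ft_force: [0.1, 0.0, -0.5]
width: 0.087
grip_force: 0.0
```

```bash
python3 -c "
from h import *
im=camera('scene');im2=camera('side');to()
a=cv2.resize(im[170:330,140:300],None,fx=2.5,fy=2.5);b=cv2.resize(im2[210:370,270:430],None,fx=2.5,fy=2.5)
cv2.imwrite('pics/s4.png',np.hstack([a,b])[:,:,::-1])"
```

```text
24.65 [ 0.5407 -0.3031  0.406 ] x-axis deg 70.7 tilt [-0.0018  0.0007]
```

View pics/s4.png

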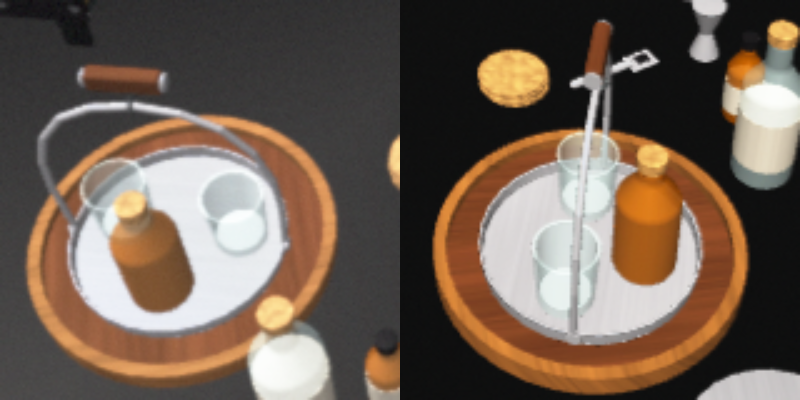

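The tray stands flat and centred in the stand at (175,240) in the crop. The glasses and decanter are upright and the gripper is clear, so I hand the job in.

```bash
python3 -c "
from bench import *
print(close_job())"
```

```text
the job is handed in; nothing more can be done
None
```

The tray hung still above the middle of the stand for about four seconds, and now stands flat and released inside its rim with the decanter and both tumblers upright; the job is handed in, but `close_job()` returned no verdict.

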